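# Set both organ stop rods to half-draw

### The arm

A 7-joint arm with a two-finger parallel gripper is mounted at the origin on the work surface. World frame = base frame: x ahead of the robot, y to its left, z up, the work surface at z = 0. Lengths are in m, angles in rad, forces in N, time in s.
With the tool pointing down it reaches from about 0.35 to 0.775 m from the base axis. Payload 3.1 kg.
Tool frame: the origin (TCP) lies where the fingers leave the gripper's body, on its centre line; the fingertips stand 73 mm ahead of it and the grasp point (between the pads) lies 54 mm ahead of it; z points along the fingers, y is the line along which they close (so a half turn about z gives the same grasp; the last joint's range is limited). The gripper opens to 85 mm and grips with 20 to 120 N. Pads are 22 mm wide; open, the fingers measure 114 mm over their backs; the gripper's body (76 mm by 85 mm) begins 54 mm behind the grasp point. The pads swing forward as they close: fully open they stand 13 mm farther back than shut.
Start: joints at [1.228, 0.311, 0.014, 1.512, -0.004, 1.319, -0.027], TCP at [0.163, -0.525, 0.304] pointing down, gripper open.
Joint ranges: [-2.7, 2.7], [-0.3, 1.91], [-1.27, 1.3], [0.12, 2.57], [-1.44, 4.58], [0.2, 2.03], [-3.05, 3.05]. Speed limits (rad/s): [2.79, 2.79, 3.14, 3.14, 3.14, 3.14, 3.14].

### API

Orientations are given as a unit quaternion [w, x, y, z].
In Python, from bench import sense, read_camera, get_calibration, job_done gives the robot as it stands. The module is installed in compiled form; this text tells all that it offers.
- The arm moves only by the shell command python3 -m inch 'ROWS' [OPENING] [FORCE]. ROWS is a JSON object of lists of equal length, an entry for each row: "xyz": the shift along the world's x, y, z in cm, a list of three; "rot": the turn, a rotation vector about the world's x, y, z in rad, a list of three. In form: {"xyz": [[x, y, z], ...], "rot": [[wx, wy, wz], ...]}. A call has 1 to 5 rows; each row shifts and turns the commanded pose from where the row before left it; what a row does not reach is not made up. A row lasts 1/10 s, in which the tool goes at most 50 mm and 8.59 degrees, less where a joint would pass 70% of its speed; a pose out of reach is approached as far as the arm can. A call with a gripper value outside its range is refused whole. OPENING is the closure in counts, from 0 (fully open) to 255 (shut), set as the call begins (- or left out, the last holds). The fingers move at their own pace and stop on an object; FORCE is the grip in N (left out, the last holds). Time passes only in rows, so rows that do not move let the fingers close. It gives the time, the measured TCP pose, the force, the opening and the grip force at its end, in the units of the state.
- sense(): the state, without advancing time (a new reading comes with each control period).
- read_camera(name): name is "scene" or "top" or "wrist"; returns (picture, depth): 400x640x3 uint8, red, green, blue; 400x640 float32, m along the optical axis (not along the pixel's ray), 0 where there is no reading.
- get_calibration(name): a dict with "vertical_fov" (degrees; the focal length in pixels is half the picture's height over the tangent of half this angle, whatever the lens; pixels are square), "cx", "cy" (the principal point, pixels), "rvec" (rotation vector, rad) and "tvec" (3), from world to camera coordinates, as OpenCV has them; the wrist camera has in their place "T_tool_cam" (4x4, takes a point from camera to tool coordinates, whose origin is the TCP and whose axes are the flange's). Camera axes: x right, y down, z forward; pixel columns grow to the right and rows downward; lengths in m; the calibration is good to about 2 mm. The wrist camera is an equidistant fisheye: a pixel r from the principal point sees the ray r / f radians off the axis. A picture is of the moment at which its call begins: read the wrist's pose just before it. get_calibration takes no time and is no camera call.
- job_done(): hands the job in; it is judged then, once.
The state is a dict: "clock": time; "joint_pos": joint angles; "joint_velocities": joint speeds; "effort": joint torques, N m; "position": TCP position; "eef_rot": TCP orientation; "force": force on the tool from outside, world axes, zero at the start; "torque": the same for the moment, N m; "opening": opening from 0.0 (shut) to 1.0 (fully open); "grasp_force": force on a finger pad.
Only numpy, scipy, OpenCV 4.12 (cv2) and the standard library are available. Lean on these libraries where they do the work, as an engineer would, in place of code of your own. Each camera call takes 0.05 s, during which the arm holds its last target. There are 200 camera calls.

### The job

On the organ builder's bench stand two stop-action blocks: the stop rod with the dark knob is pushed in, the one with the white knob is drawn out. Set both to half-draw: ease each rod along until its catch clicks into the notch near the middle of its travel, which has to be felt for, and leave both sitting home in that click, knobs released. Leave everything else on the bench where it is.

Things in the scene. Friction and masses are not known exactly. Their poses are not given: they have to be found in the camera images.
- dark_knob (a point): centre of the dark wooden knob with a brass dot on its face: a turned cylinder 32 mm in diameter, 28 mm long, axis level, 60 mm above the bench, on a 12 mm steel rod. Its own -x axis points out of the block (the way the rod is drawn), z up. Grip it from above, across the knob, at this height. It lies 50 mm in front of the block when fully in, 110 mm when fully out.
- dark_front (a point): point on the flat front of the block that holds the rod with the dark knob, where the rod comes out. -x points along the rod out of the block. The block is pale wood, 80 mm wide, 150 mm long, 85 mm high, on a 110 mm wide, 12 mm thick base fixed to the bench; the base does not reach in front of it.
- dark_rod (a joint): how far the rod with the dark knob is drawn: 0 in, 0.060 m out (plain stops, no click there); it starts fully in, or within 4 mm of it. Slides with 2 N friction, stays where left. A catch drops into one notch, the middle click, at 0.017 to 0.043 m, different each time: find it by feel. Within 4 mm it draws the rod on with some 5 N, then takes about 20 N to leave, either way; let go within 2 mm, the rod snaps home.
- dark_catch (a joint): how far the red 6 mm pin on top of the block with the dark knob has sunk: about 0 while the catch rides on the plain rod, about 0.0027 m when home in the middle click. The pin stands 6 mm proud of a small brass plate and only shows the catch: pressing it does nothing. Where plate and pin stand along the block varies.
- white_knob (a point): centre of the white plastic knob with a dark dot on its face: a turned cylinder 32 mm in diameter, 28 mm long, axis level, 60 mm above the bench, on a 12 mm steel rod. Its own -x axis points out of the block (the way the rod is drawn), z up. Grip it from above, across the knob, at this height. It lies 50 mm in front of the block when fully in, 110 mm when fully out.
- white_front (a point): point on the flat front of the block that holds the rod with the white knob, where the rod comes out. -x points along the rod out of the block. The block is pale wood, 80 mm wide, 150 mm long, 85 mm high, on a 110 mm wide, 12 mm thick base fixed to the bench; the base does not reach in front of it.
- white_rod (a joint): how far the rod with the white knob is drawn: 0 in, 0.060 m out (plain stops, no click there); it starts fully out, or within 4 mm of it. Slides with 2 N friction, stays where left. A catch drops into one notch, the middle click, at 0.017 to 0.043 m, different each time: find it by feel. Within 4 mm it draws the rod on with some 5 N, then takes about 20 N to leave, either way; let go within 2 mm, the rod snaps home.
- white_catch (a joint): how far the red 6 mm pin on top of the block with the white knob has sunk: about 0 while the catch rides on the plain rod, about 0.0027 m when home in the middle click. The pin stands 6 mm proud of a small brass plate and only shows the catch: pressing it does nothing. Where plate and pin stand along the block varies.
- screwdriver_grip (a point): handle of a screwdriver lying near the robot; a bystander to be left alone
- offcut_mid (a point): centre of a pale wooden offcut, 45 x 30 x 30 mm, between the two blocks' knobs; a bystander to be left alone
- wedge_block_mid (a point): centre of a dark wooden piece, 60 x 35 x 25 mm, between the two blocks; a bystander to be left alone
- glue_mid (a point): centre of a glue jar with a red lid, 60 mm in diameter, 70 mm high; a bystander to be left alone
- bottle_mid (a point): centre of a closed bottle with a yellow cap, 64 mm in diameter, 200 mm high; a bystander to be left alone
- mallet_grip (a point): handle of a hammer lying to the left; a bystander to be left alone
- brush_grip (a point): handle of a brush lying to the right; a bystander to be left alone

How it is judged:
By the outcome, as a careful person would: the job done as asked, in the order asked, and still so for the second after the job is handed in, with the robot touching nothing.
It also fails if it takes over 58 s, if anything falls off the work surface, if the arm or the gripper's body presses on something with over 40 N, if the wrist force passes 120 N, or if a joint passes its speed limit or range.

## Working session

There is one attempt and no reset: what is moved stays moved. The work goes in short steps, Python scripts to look and compute and a shell command to move; the robot and the scene stay as the last step left them, time stands still between calls to the robot, and variables do not carry over. Pictures are saved under pics/ and viewed, at most 10 in all, crops included, and the job is handed in when it is done.

```bash
mkdir -p pics; python3 - <<'E'
from bench import *
import cv2,numpy as np
for n in ("scene","top"):
    p,d=read_camera(n); cv2.imwrite(f"pics/{n}.png",p[:,:,::-1]); np.savez(f"{n}.npz",p=p,d=d)
    print(n,get_calibration(n))
s=sense();print(s)
E
```

```text
scene {'vertical_fov': 57.657249513490974, 'cx': 317.02863999858135, 'cy': 199.49670046542985, 'rvec': array([ 2.22551258,  0.72184488, -0.30057585]), 'tvec': array([-0.43164484, -0.16437249,  1.25463626])}
top {'vertical_fov': 43.76312814950047, 'cx': 315.98499742903243, 'cy': 190.16804912886417, 'rvec': array([ 2.19327755, -2.13955266,  0.07059206]), 'tvec': array([-0.00477247,  0.52925886,  1.51239077])}
{'clock': 0.1, 'joint_pos': array([ 1.2282947 ,  0.3116348 ,  0.01398194,  1.51291997, -0.00443177,
        1.31923032, -0.02724056]), 'joint_velocities': array([-1.28441930e-03, -1.11545963e-03, -5.19508009e-06, -3.01045159e-03,
        1.01456753e-03, -1.41260400e-03,  6.81380863e-04]), 'effort': array([ 9.94018847e-04, -3.80857086e+01,  1.46899042e-01, -2.31242537e+01,
        1.23377625e-02,  8.09919031e-03, -9.94636650e-06]), 'position': array([ 0.16283625, -0.52479911,  0.3029261 ]), 'eef_rot': array([-1.06401583e-03,  9.88707644e-01,  1.49853351e-01, -1.89559308e-04]), 'force': array([ 0.19241757, -0.27672997,  0.76210291]), 'torque': array([ 0.015391  ,  0.03829004, -0.00495112]), 'grasp_force': 0.0, 'opening': 1.0012731027603567}
```

View pics/scene.png

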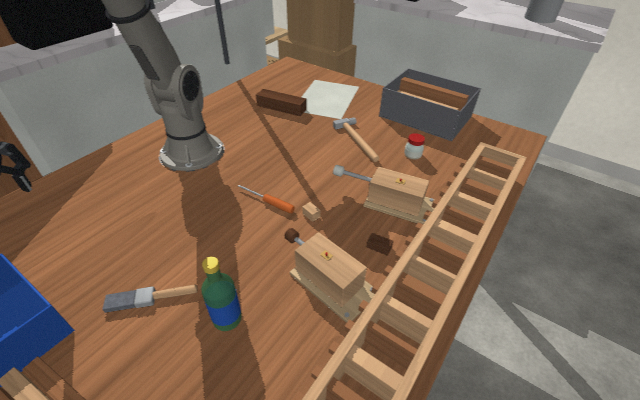

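View pics/top.png

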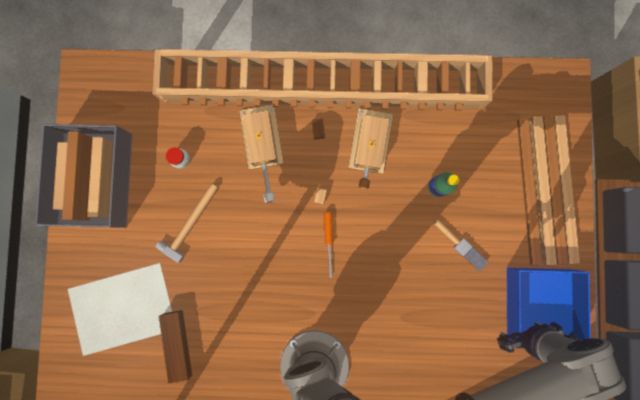

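The scene view shows both blocks, with the dark knob near (292,236) and the white knob near (339,171). In the top view the white knob is at (268,197) and the dark knob at (365,183). The offcut (320,196) and screwdriver (330,240) lie between them.

```bash
cat > h.py <<'E'
import numpy as np,cv2
from bench import *
def cloud(n,d,c=None):
    c=c or get_calibration(n); f=200/np.tan(np.radians(c["vertical_fov"])/2)
    v,u=np.mgrid[:400,:640]
    P=np.stack([(u-c["cx"])/f*d,(v-c["cy"])/f*d,d],-1)
    R=cv2.Rodrigues(c["rvec"])[0]
    return (P-c["tvec"])@R
E
python3 - <<'E'
from h import *
z=np.load("top.npz");d=z["d"];W=cloud("top",d)
print("table z",np.median(W[280:320,230:300,2]))
for n,(u0,u1) in dict(white=(235,290),dark=(340,400)).items():
    m=np.zeros((400,640),bool);m[100:178,u0:u1]=1
    b=m&(abs(W[...,2]-.085)<.01)
    P=W[b][:,:2].astype(np.float32)
    r=cv2.minAreaRect(P);box=cv2.boxPoints(r)
    print(n,"block",b.sum(),np.median(W[b][:,2]),r)
    ax=box-np.roll(box,-1,0);L=ax[np.argmax(np.linalg.norm(ax,axis=1))];L/=np.linalg.norm(L);L*=np.sign(-L[0])
    c=np.array(r[0]);front=c+L*max(r[1])/2
    k=np.zeros((400,640),bool);k[150:210,u0:u1]=1
    s=(W[...,:2]-front)@L; t=(W[...,:2]-front)@np.array([-L[1],L[0]])
    k&=(s>.01)&(s<.16)&(abs(t)<.04)&(W[...,2]>.035)
    kn=k&(W[...,2]>.066)
    print(" out dir",L,np.degrees(np.arctan2(L[1],L[0])),"front",front,"knob px",kn.sum(),"mean",W[kn].mean(0),"s",np.percentile(s[kn],[2,50,98]),"t",np.percentile(t[kn],[2,50,98]),"zmax",W[kn][:,2].max())
    print(" rod t",np.median(t[k&(s<.03)]), "predicted in/out",front+L*.05,front+L*.11)
E
```

```text
table z 0.0001797838539309856
white block 1335 0.08490336250348914 ((0.679127037525177, 0.18481403589248657), (0.15511617064476013, 0.08103255927562714), 10.807355880737305)
 out dir [-0.9822632  -0.18750745] -169.19264 front [0.60294458 0.17027132] knob px 116 mean [0.51927539 0.15365693 0.07198311] s [0.01761119 0.09847837 0.11601713] t [-0.01333414  0.0009413   0.01292695] zmax 0.08228637371308004
 rod t 0.0009253854018350144 predicted in/out [0.55383142 0.16089594] [0.49489563 0.1496455 ]
dark block 1348 0.08475511288250526 ((0.7070707678794861, -0.16100072860717773), (0.09234820306301117, 0.22099286317825317), 75.81578826904297)
 out dir [-0.96951294  0.24504016] 165.81578 front [ 0.59994305 -0.13392466] knob px 92 mean [ 0.55127315 -0.13509076  0.07238513] s [0.02009853 0.04831036 0.06143633] t [-0.00143811  0.01256033  0.02654764] zmax 0.08385841583784051
 rod t 0.010056597798352575 predicted in/out [ 0.5514674  -0.12167266] [ 0.49329662 -0.10697025]
```

```bash
python3 - <<'E'
from h import *
z=np.load("top.npz");d=z["d"];W=cloud("top",d)
for n,(u0,u1) in dict(white=(235,290),dark=(340,400)).items():
    b=np.zeros((400,640),np.uint8);b[104:178,u0:u1]=1
    b&=(abs(W[...,2]-.085)<.006).astype(np.uint8); b=cv2.morphologyEx(b,cv2.MORPH_OPEN,np.ones((9,9)))
    r=cv2.minAreaRect(W[b>0][:,:2].astype(np.float32)); box=cv2.boxPoints(r)
    ax=box-np.roll(box,-1,0);L=ax[np.argmax(np.linalg.norm(ax,axis=1))];L/=np.linalg.norm(L);L*=np.sign(-L[0])
    N=np.array([-L[1],L[0]]);front=np.array(r[0])+L*max(r[1])/2
    s=(W[...,:2]-front)@L; t=(W[...,:2]-front)@N
    kn=(s>.03)&(s<.14)&(abs(t)<.03)&(W[...,2]>.05)&(W[...,2]<.09)
    rod=(s>.006)&(s<.03)&(abs(t)<.02)&(W[...,2]>.05)&(W[...,2]<.075)
    wide=kn&(abs(t)>.008)
    sk=(s[wide].min()+s[wide].max())/2; tk=(t[wide].min()+t[wide].max())/2
    print(n,r,"ang",np.degrees(np.arctan2(L[1],L[0])),"front",front,"sk",sk,s[wide].min(),s[wide].max(),"tk",tk,t[wide].min(),t[wide].max(),"rod t",t[rod].mean() if rod.any() else None,"knob",front+L*sk+N*tk)
s=sense();print(cv2.Rodrigues,s["position"]);from scipy.spatial.transform import Rotation as R
print(R.from_quat(s["eef_rot"],scalar_first=True).as_matrix().round(3))
E
```

```text
<stdin>:7: RuntimeWarning: invalid value encountered in divide
Traceback (most recent call last):
ValueError: zero-size array to reduction operation minimum which has no identity
```

```bash
python3 - <<'E'
from h import *
from scipy.spatial.transform import Rotation as R
z=np.load("top.npz");d=z["d"];W=cloud("top",d)
for n,(u0,u1) in dict(white=(235,290),dark=(340,400)).items():
    b=np.zeros((400,640),np.uint8);b[104:178,u0:u1]=1
    b&=(abs(W[...,2]-.085)<.012).astype(np.uint8); b=cv2.morphologyEx(b,cv2.MORPH_CLOSE,np.ones((5,5)));b=cv2.morphologyEx(b,cv2.MORPH_OPEN,np.ones((9,9)))
    r=cv2.minAreaRect(W[b>0][:,:2].astype(np.float32)); box=cv2.boxPoints(r)
    ax=box-np.roll(box,-1,0);L=ax[np.argmax(np.linalg.norm(ax,axis=1))];L/=np.linalg.norm(L);L*=np.sign(-L[0])
    N=np.array([-L[1],L[0]]);front=np.array(r[0])+L*max(r[1])/2
    s=(W[...,:2]-front)@L; t=(W[...,:2]-front)@N
    kn=(s>.03)&(s<.14)&(abs(t)<.03)&(W[...,2]>.05)&(W[...,2]<.09)
    rod=(s>.006)&(s<.03)&(abs(t)<.02)&(W[...,2]>.05)&(W[...,2]<.075)
    wide=kn&(abs(t)>.008)
    sk=(s[wide].min()+s[wide].max())/2; tk=(t[wide].min()+t[wide].max())/2
    print(n,b.sum(),r,"ang",np.degrees(np.arctan2(L[1],L[0])),"front",front,"\n sk",sk,s[wide].min(),s[wide].max(),"tk",tk,t[wide].min(),t[wide].max(),"rod t",t[rod].mean() if rod.any() else None,"knob",front+L*sk+N*tk)
s=sense()
print(R.from_quat(s["eef_rot"],scalar_first=True).as_matrix().round(3))
E
```

```text
Traceback (most recent call last):
ValueError: zero-size array to reduction operation minimum which has no identity
```

```bash
python3 -m inch '{"xyz":[[3.2,3.5,0],[3.2,3.5,0],[3.2,3.5,0],[3.2,3.5,0],[3.2,3.5,0]],"rot":[[0,0,-0.09],[0,0,-0.09],[0,0,-0.09],[0,0,-0.09],[0,0,-0.09]]}' 0 40; python3 -m inch '{"xyz":[[3.2,3.5,0],[3.2,3.5,0],[3.2,3.5,0],[3.2,3.5,0],[3.2,3.5,0]],"rot":[[0,0,0],[0,0,0],[0,0,0],[0,0,0],[0,0,0]]}'; python3 -m inch '{"xyz":[[3.2,3.5,0],[0,0,0]],"rot":[[0,0,0],[0,0,0]]}'
python3 - <<'E'
from h import *
from scipy.spatial.transform import Rotation as R
s=sense(); p,d=read_camera("wrist"); np.savez("w1.npz",p=p,d=d,pos=s["position"],q=s["eef_rot"]); cv2.imwrite("pics/w1.png",p[:,:,::-1])
print(R.from_quat(s["eef_rot"],scalar_first=True).as_matrix().round(3)); print(get_calibration("wrist"))
z=np.load("top.npz");W=cloud("top",z["d"])
for n,(u0,u1) in dict(white=(235,290),dark=(340,400)).items():
    w=W[104:215,u0:u1]
    print(n,[(round(a,2),int(((w[...,2]>a)&(w[...,2]<a+.01)).sum())) for a in np.arange(.0,.12,.01)])
E
```

```text
clock: 0.6
position: [0.3238, -0.3485, 0.3036]
eef_rot: [-0.0, 0.997, -0.076, -0.0]
force: [0.9, -0.8, 0.1]
opening: 1.002
grasp_force: 0.0
clock: 1.1
position: [0.4837, -0.1738, 0.3036]
eef_rot: [0.0, 0.997, -0.075, -0.0]
force: [0.3, -1.0, -0.4]
opening: 1.0
grasp_force: 0.0
clock: 1.3
position: [0.5187, -0.1315, 0.3033]
eef_rot: [-0.003, 0.998, -0.068, 0.001]
force: [0.2, 0.2, -0.6]
opening: 0.999
grasp_force: 0.0
[[ 0.991 -0.135  0.002]
 [-0.135 -0.991  0.007]
 [ 0.001 -0.007 -1.   ]]
{'vertical_fov': 65.70646984690485, 'cx': 328.14935058535434, 'cy': 199.37342086902314, 'T_tool_cam': array([[-7.28981295e-04, -9.49234892e-01, -3.14567303e-01,
         8.18398770e-02],
       [ 9.99999725e-01, -7.34384064e-04, -1.01339576e-04,
         3.08594538e-04],
       [-1.34818153e-04, -3.14567290e-01,  9.49235167e-01,
        -7.17084110e-02],
       [ 0.00000000e+00,  0.00000000e+00,  0.00000000e+00,
         1.00000000e+00]])}
white [(np.float64(0.0), 2086), (np.float64(0.01), 427), (np.float64(0.02), 30), (np.float64(0.03), 20), (np.float64(0.04), 33), (np.float64(0.05), 66), (np.float64(0.06), 170), (np.float64(0.07), 175), (np.float64(0.08), 1155), (np.float64(0.09), 91), (np.float64(0.1), 0), (np.float64(0.11), 0)]
dark [(np.float64(0.0), 2273), (np.float64(0.01), 499), (np.float64(0.02), 42), (np.float64(0.03), 25), (np.float64(0.04), 34), (np.float64(0.05), 87), (np.float64(0.06), 103), (np.float64(0.07), 157), (np.float64(0.08), 1182), (np.float64(0.09), 87), (np.float64(0.1), 0), (np.float64(0.11), 0)]
```

View pics/w1.png

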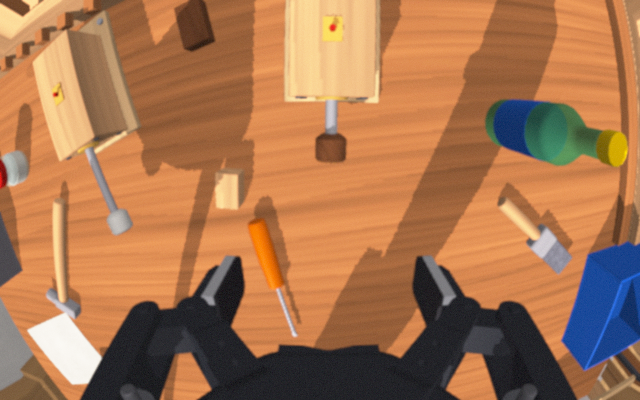

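The wrist view shows the dark knob at about (331,148), its rod running up to the block front at (333,101). The white knob is at (119,222), its rod entering at (90,150).

```bash
cat >> h.py <<'E'
from scipy.spatial.transform import Rotation as Rot
def wcloud(d,pos,q):
    c=get_calibration("wrist"); f=200/np.tan(np.radians(c["vertical_fov"])/2)
    v,u=np.mgrid[:400,:640]; x=u-c["cx"];y=v-c["cy"];r=np.hypot(x,y)+1e-9;th=r/f
    t=np.tan(th)/r
    P=np.stack([x*t*d,y*t*d,d],-1); T=c["T_tool_cam"]
    P=P@T[:3,:3].T+T[:3,3]
    return P@Rot.from_quat(q,scalar_first=True).as_matrix().T+pos
E
python3 - <<'E'
from h import *
z=np.load("w1.npz");W=wcloud(z["d"],z["pos"],z["q"]);d=z["d"]
print("table",np.median(W[200:300,330:400,2]))
def med(m): return np.median(W[m],0).round(4)
U=np.mgrid[:400,:640][1];V=np.mgrid[:400,:640][0]
for n,(u0,u1,v0,v1),(bu0,bu1,bv0,bv1) in (("dark",(300,362,104,170),(286,382,10,98)),("white",(80,140,148,240),(30,140,15,160))):
    box=(U>=u0)&(U<u1)&(V>=v0)&(V<v1)
    k=box&(W[...,2]>.045)&(W[...,2]<.08)
    P=W[k][:,:2]; c=P.mean(0); L=np.linalg.svd(P-c)[2][0]; L*=-np.sign(L[0]);N=np.array([-L[1],L[0]])
    s=(P-c)@L;t=(P-c)@N
    bins=[(round(a,3),int(((s>=a)&(s<a+.004)).sum()),np.round(np.ptp(t[(s>=a)&(s<a+.004)]),3),np.round(np.median(t[(s>=a)&(s<a+.004)]),4)) for a in np.arange(s.min(),s.max(),.004) if ((s>=a)&(s<a+.004)).any()]
    print(n,"c",c,"L",L,np.degrees(np.arctan2(L[1],L[0])),*bins,sep="\n")
    b=(U>=bu0)&(U<bu1)&(V>=bv0)&(V<bv1)&(abs(W[...,2]-.085)<.008)
    r=cv2.minAreaRect(W[b][:,:2].astype(np.float32)); print(" blocktop",r,cv2.boxPoints(r).round(4).tolist())
E
```

```text
table 0.001923166298921919
dark
c
[ 0.56187281 -0.13818751]
L
[-0.98914198  0.14696304]
171.54902873555608
(np.float64(-0.035), 50, np.float64(0.011), np.float64(0.0003))
(np.float64(-0.031), 49, np.float64(0.011), np.float64(0.0004))
(np.float64(-0.027), 48, np.float64(0.011), np.float64(-0.0005))
(np.float64(-0.023), 48, np.float64(0.011), np.float64(0.0))
(np.float64(-0.019), 46, np.float64(0.011), np.float64(0.0001))
(np.float64(-0.015), 50, np.float64(0.011), np.float64(-0.0004))
(np.float64(-0.011), 46, np.float64(0.011), np.float64(0.0002))
(np.float64(-0.007), 93, np.float64(0.023), np.float64(-0.0003))
(np.float64(-0.003), 144, np.float64(0.031), np.float64(0.0002))
(np.float64(0.001), 123, np.float64(0.031), np.float64(-0.0002))
(np.float64(0.005), 126, np.float64(0.03), np.float64(-0.0006))
(np.float64(0.009), 122, np.float64(0.03), np.float64(-0.0001))
(np.float64(0.013), 127, np.float64(0.03), np.float64(-0.0))
(np.float64(0.017), 111, np.float64(0.03), np.float64(0.0))
(np.float64(0.021), 41, np.float64(0.027), np.float64(0.0001))
 blocktop ((0.6449409127235413, -0.1512
[... 1948 characters left out ...]
 np.float64(0.025), np.float64(0.004))
(np.float64(0.029), 72, np.float64(0.03), np.float64(0.0034))
(np.float64(0.033), 70, np.float64(0.028), np.float64(0.0026))
(np.float64(0.037), 70, np.float64(0.028), np.float64(0.0031))
(np.float64(0.041), 67, np.float64(0.024), np.float64(0.002))
(np.float64(0.045), 49, np.float64(0.02), np.float64(0.0031))
(np.float64(0.049), 7, np.float64(0.01), np.float64(-0.0007))
 blocktop ((0.7147200703620911, 0.1876092106103897), (0.21847546100616455, 0.08250118046998978), 10.994094848632812) [[0.5996000170707703, 0.20730000734329224], [0.6154000163078308, 0.12630000710487366], [0.829800009727478, 0.1678999960422516], [0.8141000270843506, 0.24889999628067017]]
```

```bash
python3 -m inch '{"xyz":[[3.3,-0.5,-3],[0,0,-4],[0,0,-4],[0,0,-2],[0,0,0]],"rot":[[0,0,0],[0,0,0],[0,0,0],[0,0,0],[0,0,0]]}' 0 40; python3 -c "
from bench import sense;s=sense();print(s['position'],s['eef_rot'],s['force'])"
```

```text
clock: 1.85
position: [0.5442, -0.1467, 0.1697]
eef_rot: [-0.0, 0.997, -0.076, -0.005]
force: [0.6, -0.5, -0.2]
opening: 1.001
grasp_force: 0.0
[ 0.5442035  -0.14668734  0.16969708] [-1.63132315e-04  9.97119489e-01 -7.56818209e-02 -4.99592978e-03] [ 0.61348168 -0.49016954 -0.15799414]
```

```bash
python3 -m inch '{"xyz":[[0.8,0.9,-1],[0,0,-2.3],[0,0,-2.3],[0,0,0]],"rot":[[0,0,0],[0,0,0],[0,0,0],[0,0,0]]}' 0 40; python3 -c "
from h import *
s=sense();p,d=read_camera('wrist');cv2.imwrite('pics/w2.png',p[:,:,::-1]);print(s['position'],s['eef_rot'],s['force'])"
```

```text
clock: 2.25
position: [0.555, -0.1357, 0.1163]
eef_rot: [-0.0, 0.997, -0.074, -0.002]
force: [0.1, 0.0, -0.1]
opening: 0.997
grasp_force: 0.0
[ 0.55504663 -0.13571934  0.11630528] [-3.24745067e-04  9.97230403e-01 -7.43512480e-02 -1.81939390e-03] [ 0.05991684  0.02539126 -0.08790085]
```

View pics/w2.png

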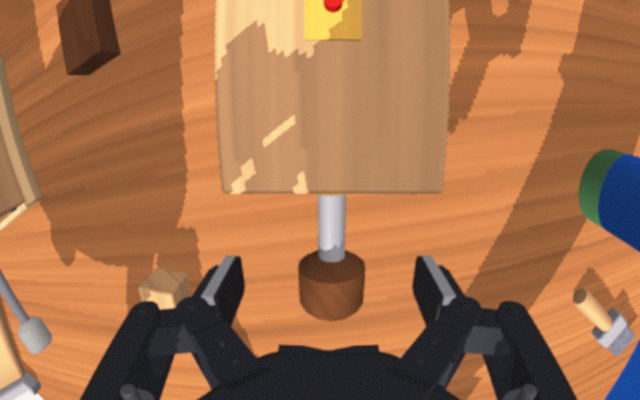

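The dark knob sits centred between the open pads at (331,288), and the red pin is at (333,3). Closing.

```bash
python3 -m inch '{"xyz":[[0,0,0],[0,0,0],[0,0,0],[0,0,0],[0,0,0]],"rot":[[0,0,0],[0,0,0],[0,0,0],[0,0,0],[0,0,0]]}' 255 40;python3 -m inch '{"xyz":[[0,0,0],[0,0,0],[0,0,0]],"rot":[[0,0,0],[0,0,0],[0,0,0]]}'
```

```text
clock: 2.8
position: [0.5565, -0.1372, 0.1193]
eef_rot: [0.001, 0.997, -0.075, 0.001]
force: [-1.8, -1.6, 5.7]
opening: 0.356
grasp_force: 39.5
clock: 3.1
position: [0.5565, -0.1372, 0.1193]
eef_rot: [0.001, 0.997, -0.075, 0.001]
force: [-0.7, -0.7, 5.3]
opening: 0.358
grasp_force: 39.5
```

```bash
python3 -m inch '{"xyz":[[-0.2,0.03,0],[-0.2,0.03,0],[-0.2,0.03,0],[-0.2,0.03,0],[-0.2,0.03,0]],"rot":[[0,0,0],[0,0,0],[0,0,0],[0,0,0],[0,0,0]]}'; python3 -m inch '{"xyz":[[-0.1,0.01,0],[-0.1,0.02,0]],"rot":[[0,0,0],[0,0,0]]}';python3 -m inch '{"xyz":[[-0.1,0.01,0]],"rot":[[0,0,0]]}';python3 -m inch '{"xyz":[[-0.1,0.02,0]],"rot":[[0,0,0]]}'
```

```text
clock: 3.6
position: [0.5499, -0.1362, 0.1194]
eef_rot: [0.001, 0.997, -0.075, 0.005]
force: [7.8, -2.1, 0.6]
opening: 0.357
grasp_force: 39.7
clock: 3.8
position: [0.5479, -0.136, 0.1194]
eef_rot: [0.001, 0.997, -0.075, 0.005]
force: [6.2, -2.1, -0.7]
opening: 0.355
grasp_force: 39.7
clock: 3.9
position: [0.5469, -0.1358, 0.1194]
eef_rot: [0.001, 0.997, -0.075, 0.005]
force: [6.7, -3.2, 0.4]
opening: 0.354
grasp_force: 39.7
clock: 4.0
position: [0.546, -0.1357, 0.1194]
eef_rot: [0.001, 0.997, -0.075, 0.005]
force: [7.8, -3.3, -1.1]
opening: 0.358
grasp_force: 39.7
```

```bash
for i in 1; do python3 -m inch '{"xyz":[[-0.1,0.01,0]],"rot":[[0,0,0]]}'; python3 -m inch '{"xyz":[[-0.1,0.02,0]],"rot":[[0,0,0]]}'; python3 -m inch '{"xyz":[[-0.1,0.01,0]],"rot":[[0,0,0]]}';python3 -m inch '{"xyz":[[-0.1,0.02,0]],"rot":[[0,0,0]]}'; done | grep -E "pos|forc"
```

```text
position: [0.545, -0.1355, 0.1194]
force: [6.2, -3.5, -0.3]
grasp_force: 39.7
position: [0.544, -0.1354, 0.1194]
force: [7.2, -2.5, -0.5]
grasp_force: 39.7
position: [0.543, -0.1352, 0.1194]
force: [6.5, -2.5, 0.3]
grasp_force: 39.7
position: [0.542, -0.135, 0.1194]
force: [7.3, -2.3, -1.6]
grasp_force: 39.7
```

```bash
{ python3 -m inch '{"xyz":[[-0.1,0.01,0]],"rot":[[0,0,0]]}'; python3 -m inch '{"xyz":[[-0.1,0.02,0]],"rot":[[0,0,0]]}'; python3 -m inch '{"xyz":[[-0.1,0.01,0]],"rot":[[0,0,0]]}';python3 -m inch '{"xyz":[[-0.1,0.02,0]],"rot":[[0,0,0]]}'; } | grep -E "pos|^forc"
```

```text
position: [0.541, -0.1349, 0.1194]
force: [6.7, -2.8, -0.3]
position: [0.54, -0.1348, 0.1194]
force: [6.4, -2.7, -0.2]
position: [0.539, -0.1346, 0.1194]
force: [7.0, -2.8, -0.8]
position: [0.538, -0.1344, 0.1194]
force: [6.2, -2.9, -1.1]
```

```bash
{ python3 -m inch '{"xyz":[[-0.1,0.01,0]],"rot":[[0,0,0]]}'; python3 -m inch '{"xyz":[[-0.1,0.02,0]],"rot":[[0,0,0]]}'; } | grep -E "pos|^forc"
```

```text
position: [0.537, -0.1343, 0.1194]
force: [5.9, -2.2, -0.3]
position: [0.536, -0.1342, 0.1194]
force: [6.0, -3.7, -0.5]
```

```bash
{ python3 -m inch '{"xyz":[[-0.1,0.01,0]],"rot":[[0,0,0]]}'; python3 -m inch '{"xyz":[[-0.1,0.02,0]],"rot":[[0,0,0]]}'; python3 -m inch '{"xyz":[[-0.1,0.01,0]],"rot":[[0,0,0]]}'; } | grep -E "pos|^forc"
```

```text
position: [0.535, -0.134, 0.1194]
force: [6.3, -2.8, 0.0]
position: [0.534, -0.1339, 0.1194]
force: [6.5, -3.0, -0.4]
position: [0.533, -0.1337, 0.1194]
force: [6.5, -3.5, -0.5]
```

```bash
{ python3 -m inch '{"xyz":[[-0.1,0.01,0]],"rot":[[0,0,0]]}'; python3 -m inch '{"xyz":[[-0.1,0.02,0]],"rot":[[0,0,0]]}'; python3 -m inch '{"xyz":[[-0.1,0.01,0]],"rot":[[0,0,0]]}'; } | grep -E "pos|^forc"
```

```text
position: [0.5315, -0.1335, 0.1194]
force: [4.3, -2.7, 2.1]
position: [0.5297, -0.1332, 0.1193]
force: [3.5, -3.0, 3.4]
position: [0.5273, -0.1328, 0.1192]
force: [0.4, -2.1, 8.2]
```

```bash
{ python3 -m inch '{"xyz":[[0,0,0],[0,0,0]],"rot":[[0,0,0],[0,0,0]]}'; python3 -m inch '{"xyz":[[-0.1,0.01,0]],"rot":[[0,0,0]]}'; python3 -m inch '{"xyz":[[-0.1,0.02,0]],"rot":[[0,0,0]]}'; } | grep -E "pos|^forc"
```

```text
position: [0.5269, -0.1328, 0.1192]
force: [1.3, -2.4, 7.3]
position: [0.5266, -0.1327, 0.1193]
force: [3.6, -2.9, 4.8]
position: [0.5263, -0.1327, 0.1193]
force: [5.9, -3.6, 3.7]
```

```bash
{ python3 -m inch '{"xyz":[[0.1,-0.01,0],[0.1,-0.02,0],[0,0,0]],"rot":[[0,0,0],[0,0,0],[0,0,0]]}'; python3 -m inch '{"xyz":[[0,0,0],[0,0,0],[0,0,0],[0,0,0],[0,0,0]],"rot":[[0,0,0],[0,0,0],[0,0,0],[0,0,0],[0,0,0]]}' 0;  python3 -m inch '{"xyz":[[0,0,2],[0,0,4],[0,0,4],[0,0,4],[0,0,0]],"rot":[[0,0,0],[0,0,0],[0,0,0],[0,0,0],[0,0,0]]}'; }
python3 - <<'E'
from h import *
s=sense(); p,d=read_camera("wrist"); W=wcloud(d,s["position"],s["eef_rot"]); cv2.imwrite("pics/w3.png",cv2.resize(p[:200,200:460,::-1],None,fx=3,fy=3,interpolation=cv2.INTER_CUBIC)); np.savez("w3.npz",p=p,d=d,pos=s["position"],q=s["eef_rot"])
E
```

```text
clock: 6.3
position: [0.5266, -0.1327, 0.1192]
eef_rot: [0.001, 0.997, -0.075, 0.001]
force: [1.9, -2.7, 7.8]
opening: 0.357
grasp_force: 40.4
clock: 6.8
position: [0.5255, -0.1316, 0.1174]
eef_rot: [-0.0, 0.997, -0.074, -0.001]
force: [0.2, -0.2, -0.4]
opening: 1.0
grasp_force: 0.0
clock: 7.3
position: [0.5294, -0.1321, 0.2644]
eef_rot: [0.001, 0.997, -0.074, 0.006]
force: [0.1, -0.2, 0.0]
opening: 0.998
grasp_force: 0.0
```

View pics/w3.png

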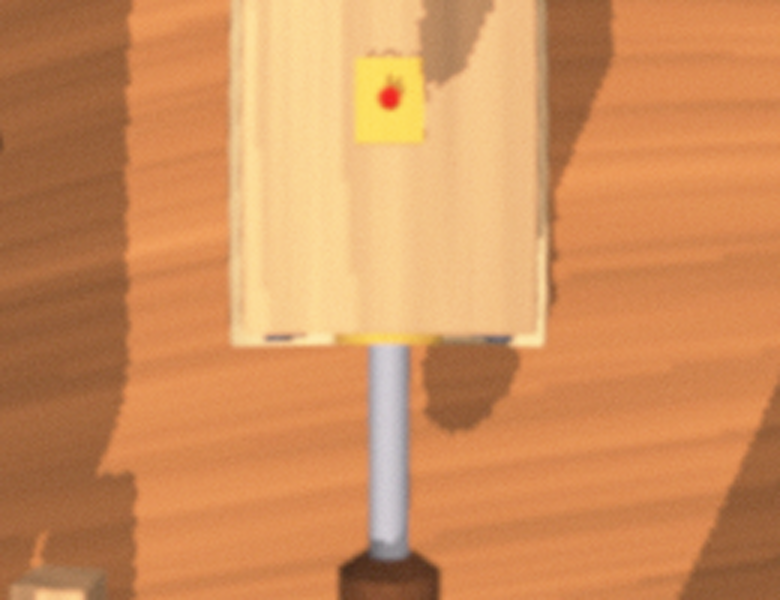

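The dark rod is drawn about 30 mm and released, with the red pin at crop (390,97) on its brass plate. Next I'll check the pin height by depth against the first view, and the knob position.

```bash
cat >> h.py <<'E'
def pin(z,u0=0,u1=640,v0=0,v1=200):
    W=wcloud(z["d"],z["pos"],z["q"]); hsv=cv2.cvtColor(z["p"],cv2.COLOR_RGB2HSV)
    b=np.zeros((400,640),bool);b[v0:v1,u0:u1]=1; b&=abs(W[...,2]-.09)<.012
    red=b&((hsv[...,0]<6)|(hsv[...,0]>174))&(hsv[...,1]>190); yel=b&(abs(hsv[...,0].astype(int)-26)<5)&(hsv[...,1]>120)
    return red.sum(),yel.sum(),np.percentile(W[red][:,2],[50,90]),np.median(W[yel][:,2]),np.median(W[red],0)
E
python3 - <<'E'
from h import *
print(pin(np.load("w1.npz"),300,370,0,60));print(pin(np.load("w3.npz"),300,370,0,60));print(pin(np.load("w1.npz"),30,90,60,120))
s=sense();print(s["position"],s["eef_rot"])
z=np.load("w3.npz");W=wcloud(z["d"],z["pos"],z["q"])
m=np.zeros((400,640),bool);m[150:260,290:375]=1;m&=(W[...,2]>.05)&(W[...,2]<.08)
P=W[m][:,:2];L=np.array([-.99,.142]);s=P@L;t=P@[-.142,-.99];w=abs(t-np.median(t))>.009
c=(s[w].min()+s[w].max())/2;print("knob",c*L+np.median(t)*np.array([-.142,-.99]))
E
```

```text
(np.int64(18), np.int64(341), array([0.09491797, 0.09651172]), np.float64(0.08862209097341703), array([ 0.66680152, -0.15452907,  0.09491797]))
(np.int64(22), np.int64(503), array([0.09178637, 0.09283015]), np.float64(0.08866114669024519), array([ 0.66686376, -0.15418611,  0.09178637]))
(np.int64(5), np.int64(56), array([0.0938359 , 0.09407086]), np.float64(0.0886573719814608), array([0.68479942, 0.18143171, 0.0938359 ]))
[ 0.52780345 -0.13197715  0.26128024] [ 5.79482781e-04  9.97215934e-01 -7.44763463e-02  3.64952101e-03]
knob [ 0.52355806 -0.13255157]
```

```bash
python3 -m inch '{"xyz":[[-1,4.7,0],[-1,4.7,0],[-1,4.7,0],[-1,4.7,0],[-1,4.7,0]],"rot":[[0,0,0.068],[0,0,0.068],[0,0,0.068],[0,0,0.068],[0,0,0.068]]}'; python3 -m inch '{"xyz":[[-1,4.7,0],[0,0,0],[0,0,0]],"rot":[[0,0,0],[0,0,0],[0,0,0]]}'
python3 - <<'E'
from h import *
s=sense(); p,d=read_camera("wrist"); cv2.imwrite("pics/w4.png",p[:,:,::-1]); z=dict(p=p,d=d,pos=s["position"],q=s["eef_rot"]);np.savez("w4.npz",**z)
W=wcloud(d,z["pos"],z["q"]); print(z["pos"],z["q"]); print("pin",pin(z,250,420))
L=np.array([-.982,-.191]);N=np.array([.191,-.982])
m=np.zeros((400,640),bool);m[60:300,250:420]=1;m&=(W[...,2]>.045)&(W[...,2]<.079)
for it in range(2):
    P=W[m][:,:2];s=P@L;t=P@N
    s0=s.min();r=(s<s.max()-.045)&(s>s.max()-.1)&(abs(t-np.median(t))<.009);k=s>s.max()-.028
    a=np.polyfit(s[r],t[r],1); print("rod slope",a[0],"t rod",np.median(t[r]),"t knob",(t[k].min()+t[k].max())/2,np.ptp(t[k]))
    w=abs(t-np.median(t[k]))>.009; w&=s>s.max()-.06; c=(s[w].min()+s[w].max())/2
    print("knob",c*L+np.median(t[k])*N,"len",np.ptp(s[w])); break
E
```

```text
clock: 7.85
position: [0.4744, 0.1045, 0.2564]
eef_rot: [0.0, 0.995, 0.097, -0.001]
force: [2.1, 1.3, 0.4]
opening: 0.999
grasp_force: 0.0
clock: 8.15
position: [0.4646, 0.1514, 0.2566]
eef_rot: [0.0, 0.995, 0.097, -0.001]
force: [-0.1, 0.4, -0.2]
opening: 0.995
grasp_force: 0.0
[0.46464342 0.15136136 0.25659399] [ 2.50069151e-04  9.95234525e-01  9.74999386e-02 -1.39266598e-03]Traceback (most recent call last):
  File "<stdin>", line 3, in <module>
  File "h.py", line 21, in pin
    return red.sum(),yel.sum(),np.percentile(W[red][:,2],[50,90]),np.median(W[yel][:,2]),np.median(W[red],0)
                               ~~~~~~~~~~~~~^^^^^^^^^^^^^^^^^^^^^
    return _quantile_unchecked(
        a, q, axis, out, overwrite_input, method, keepdims, weights)
    return _ureduce(a,
                    func=_quantile_ureduce_func,
    ...<5 lines>...
                    overwrite_input=overwrite_input,
                    method=method)
    r = func(a, **kwargs)
    result = _quantile(arr,
                       quantiles=q,
    ...<2 lines>...
                       out=out,
                       weights=wgt)
    slices_having_nans = np.isnan(arr[-1, ...])
                                  ~~~^^^^^^^^^
IndexError: index -1 is out of bounds for axis 0 with size 0
```

View pics/w4.png

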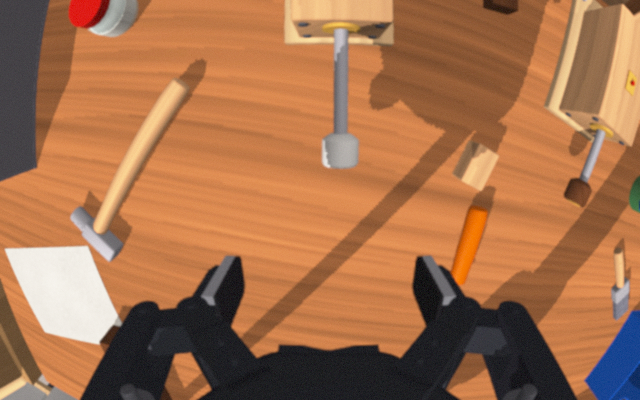

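The white knob is at (340,151), with its rod running nearly vertical up to (341,30). The pin is out of view.

```bash
python3 - <<'E'
from h import *
z=np.load("w4.npz");W=wcloud(z["d"],z["pos"],z["q"])
L=np.array([-.982,-.191]);N=np.array([.191,-.982])
m=np.zeros((400,640),bool);m[45:180,310:370]=1;m&=(W[...,2]>.045)&(W[...,2]<.085)
P=W[m][:,:2];s=P@L;t=P@N
r=(s<s.max()-.045)&(s>s.max()-.1);k=s>s.max()-.028
print("rod slope",np.polyfit(s[r],t[r],1)[0],"t rod",np.median(t[r]),"t knob",(t[k].min()+t[k].max())/2,np.ptp(t[k]))
w=(abs(t-np.median(t[k]))>.009)&(s>s.max()-.06); c=(s[w].min()+s[w].max())/2
print("knob",c*L+np.median(t[k])*N,"len",np.ptp(s[w]),"zmax",np.percentile(W[m][k][:,2],95))
E
```

```text
rod slope -0.003403861640102816 t rod -0.04962751906056497 t knob -0.049285137954838354 0.030709359442399574
knob [0.5044719  0.14879311] len 0.02789480204330308 zmax 0.07777792016305944
```

```bash
python3 -m inch '{"xyz":[[4,-0.2,-1],[0,0,-4],[0,0,-3],[0,0,0]],"rot":[[0,0,0],[0,0,0],[0,0,0],[0,0,0]]}'; python3 -c "
from bench import *;s=sense();print(s['position'],s['force'])"
```

```text
clock: 8.6
position: [0.5032, 0.1441, 0.1727]
eef_rot: [0.002, 0.996, 0.093, -0.006]
force: [-0.2, -0.2, -0.6]
opening: 1.0
grasp_force: 0.0
[0.50321835 0.14410179 0.17271376] [-0.15447605 -0.16302657 -0.59827174]
```

```bash
python3 -m inch '{"xyz":[[0.1,0.3,-1],[0,0,-2.5],[0,0,-2.2],[0,0,0],[0,0,0]],"rot":[[0,0,0],[0,0,0],[0,0,0],[0,0,0],[0,0,0]]}'; python3 -m inch '{"xyz":[[0,0,0],[0,0,0],[0,0,0],[0,0,0],[0,0,0]],"rot":[[0,0,0],[0,0,0],[0,0,0],[0,0,0],[0,0,0]]}' 255 40;python3 -m inch '{"xyz":[[0,0,0],[0,0,0],[0,0,0]],"rot":[[0,0,0],[0,0,0],[0,0,0]]}'
```

```text
clock: 9.1
position: [0.5079, 0.1512, 0.1221]
eef_rot: [-0.0, 0.995, 0.095, 0.001]
force: [0.5, 0.0, 0.8]
opening: 1.0
grasp_force: 0.0
clock: 9.6
position: [0.5078, 0.1498, 0.1221]
eef_rot: [0.001, 0.995, 0.095, 0.001]
force: [-0.6, -2.3, 5.8]
opening: 0.358
grasp_force: 39.3
clock: 9.9
position: [0.5078, 0.1498, 0.1221]
eef_rot: [0.001, 0.995, 0.095, 0.001]
force: [-0.7, -3.1, 5.6]
opening: 0.359
grasp_force: 39.2
```

```bash
{ python3 -m inch '{"xyz":[[0.2,0.04,0],[0.2,0.04,0],[0.2,0.04,0],[0.2,0.04,0]],"rot":[[0,0,0],[0,0,0],[0,0,0],[0,0,0]]}'; python3 -m inch '{"xyz":[[0.1,0.02,0]],"rot":[[0,0,0]]}';python3 -m inch '{"xyz":[[0.1,0.02,0]],"rot":[[0,0,0]]}';python3 -m inch '{"xyz":[[0.1,0.02,0]],"rot":[[0,0,0]]}'; }  | grep -E "pos|^forc"
```

```text
position: [0.5132, 0.1509, 0.122]
force: [-7.0, -3.7, 12.0]
position: [0.5142, 0.151, 0.122]
force: [-6.8, -4.8, 12.1]
position: [0.5151, 0.1513, 0.122]
force: [-7.2, -4.3, 11.6]
position: [0.5161, 0.1514, 0.122]
force: [-6.8, -3.9, 12.2]
```

```bash
{ python3 -m inch '{"xyz":[[0.1,0.02,0]],"rot":[[0,0,0]]}';python3 -m inch '{"xyz":[[0.1,0.02,0]],"rot":[[0,0,0]]}';python3 -m inch '{"xyz":[[0.1,0.02,0]],"rot":[[0,0,0]]}'; }  | grep -E "pos|^forc"
```

```text
position: [0.5171, 0.1517, 0.122]
force: [-7.5, -3.6, 12.8]
position: [0.5181, 0.1518, 0.122]
force: [-6.5, -4.8, 12.5]
position: [0.5191, 0.152, 0.122]
force: [-7.6, -3.2, 11.8]
```

```bash
{ python3 -m inch '{"xyz":[[0.1,0.02,0]],"rot":[[0,0,0]]}';python3 -m inch '{"xyz":[[0.1,0.02,0]],"rot":[[0,0,0]]}';python3 -m inch '{"xyz":[[0.1,0.02,0]],"rot":[[0,0,0]]}'; }  | grep -E "pos|^forc"
```

```text
position: [0.5201, 0.1522, 0.122]
force: [-7.2, -4.2, 11.5]
position: [0.5211, 0.1524, 0.122]
force: [-8.0, -2.9, 11.7]
position: [0.5221, 0.1526, 0.122]
force: [-6.7, -4.1, 12.2]
```

```bash
{ python3 -m inch '{"xyz":[[0.1,0.02,0]],"rot":[[0,0,0]]}';python3 -m inch '{"xyz":[[0.1,0.02,0]],"rot":[[0,0,0]]}';python3 -m inch '{"xyz":[[0.1,0.02,0]],"rot":[[0,0,0]]}'; }  | grep -E "pos|^forc"
```

```text
position: [0.5231, 0.1528, 0.122]
force: [-6.9, -4.3, 11.8]
position: [0.5241, 0.153, 0.122]
force: [-7.1, -4.4, 11.7]
position: [0.5251, 0.1532, 0.122]
force: [-6.1, -5.1, 12.3]
```

```bash
{ python3 -m inch '{"xyz":[[0.1,0.02,0]],"rot":[[0,0,0]]}';python3 -m inch '{"xyz":[[0.1,0.02,0]],"rot":[[0,0,0]]}';python3 -m inch '{"xyz":[[0.1,0.02,0]],"rot":[[0,0,0]]}'; }  | grep -E "pos|^forc"
```

```text
position: [0.5261, 0.1534, 0.122]
force: [-7.2, -3.6, 11.7]
position: [0.5271, 0.1536, 0.122]
force: [-7.2, -4.1, 11.9]
position: [0.5281, 0.1538, 0.122]
force: [-7.7, -4.0, 12.5]
```

```bash
{ python3 -m inch '{"xyz":[[0.1,0.02,0]],"rot":[[0,0,0]]}';python3 -m inch '{"xyz":[[0.1,0.02,0]],"rot":[[0,0,0]]}';python3 -m inch '{"xyz":[[0.1,0.02,0]],"rot":[[0,0,0]]}'; }  | grep -E "pos|^forc"
```

```text
position: [0.5291, 0.154, 0.122]
force: [-7.0, -4.5, 12.0]
position: [0.5301, 0.1542, 0.122]
force: [-7.4, -3.8, 11.2]
position: [0.5311, 0.1544, 0.122]
force: [-7.7, -4.3, 11.5]
```

```bash
{ python3 -m inch '{"xyz":[[0.1,0.02,0]],"rot":[[0,0,0]]}';python3 -m inch '{"xyz":[[0.1,0.02,0]],"rot":[[0,0,0]]}';python3 -m inch '{"xyz":[[0.1,0.02,0]],"rot":[[0,0,0]]}'; }  | grep -E "pos|^forc"
```

```text
position: [0.532, 0.1545, 0.1219]
force: [-6.7, -4.5, 10.7]
position: [0.5331, 0.1547, 0.122]
force: [-7.8, -4.1, 11.8]
position: [0.5341, 0.155, 0.122]
force: [-7.1, -4.6, 11.2]
```

```bash
{ python3 -m inch '{"xyz":[[0.1,0.02,0]],"rot":[[0,0,0]]}';python3 -m inch '{"xyz":[[0.1,0.02,0]],"rot":[[0,0,0]]}'; }  | grep -E "pos|^forc"
```

```text
position: [0.5351, 0.1551, 0.122]
force: [-7.1, -4.0, 11.0]
position: [0.5361, 0.1553, 0.122]
force: [-6.5, -4.2, 11.3]
```

```bash
{ python3 -m inch '{"xyz":[[0.1,0.02,0]],"rot":[[0,0,0]]}';python3 -m inch '{"xyz":[[0.1,0.02,0]],"rot":[[0,0,0]]}';python3 -m inch '{"xyz":[[0.1,0.02,0]],"rot":[[0,0,0]]}'; }  | grep -E "pos|^forc"
```

```text
position: [0.5371, 0.1555, 0.122]
force: [-7.3, -4.4, 11.4]
position: [0.5381, 0.1557, 0.1219]
force: [-7.2, -3.7, 11.4]
position: [0.5391, 0.1559, 0.122]
force: [-6.7, -4.5, 10.5]
```

```bash
{ python3 -m inch '{"xyz":[[0.1,0.02,0]],"rot":[[0,0,0]]}';python3 -m inch '{"xyz":[[0.1,0.02,0]],"rot":[[0,0,0]]}'; }  | grep -E "pos|^forc"
```

```text
position: [0.5402, 0.1561, 0.122]
force: [-5.8, -3.3, 11.1]
position: [0.5419, 0.1564, 0.1221]
force: [-1.3, -3.0, 6.6]
```

```bash
{ python3 -m inch '{"xyz":[[0.1,0.02,0]],"rot":[[0,0,0]]}';python3 -m inch '{"xyz":[[0,0,0]],"rot":[[0,0,0]]}';python3 -m inch '{"xyz":[[0,0,0]],"rot":[[0,0,0]]}'; }  | grep -E "pos|^forc"
```

```text
position: [0.5441, 0.1568, 0.1221]
force: [-1.7, -3.2, 6.4]
position: [0.5449, 0.157, 0.1221]
force: [-0.8, -2.9, 4.9]
position: [0.5451, 0.157, 0.1221]
force: [-0.2, -3.9, 5.7]
```

```bash
{ python3 -m inch '{"xyz":[[0.1,0.02,0]],"rot":[[0,0,0]]}';python3 -m inch '{"xyz":[[0.1,0.02,0],[0,0,0]],"rot":[[0,0,0],[0,0,0]]}'; python3 -m inch '{"xyz":[[-0.1,-0.02,0],[-0.1,-0.02,0],[0,0,0]],"rot":[[0,0,0],[0,0,0],[0,0,0]]}'; }  | grep -E "pos|^forc"
```

```text
position: [0.5459, 0.1572, 0.1221]
force: [-0.9, -3.6, 7.1]
position: [0.5462, 0.1572, 0.122]
force: [-2.0, -3.2, 9.2]
position: [0.5458, 0.1571, 0.1221]
force: [2.9, -3.9, 6.3]
```

```bash
{ python3 -m inch '{"xyz":[[0,0,0],[0,0,0],[0,0,0],[0,0,0],[0,0,0]],"rot":[[0,0,0],[0,0,0],[0,0,0],[0,0,0],[0,0,0]]}' 0;  python3 -m inch '{"xyz":[[0,0,2],[0,0,4],[0,0,4],[0,0,4],[0,0,0]],"rot":[[0,0,0],[0,0,0],[0,0,0],[0,0,0],[0,0,0]]}'; }
python3 - <<'E'
from h import *
s=sense(); p,d=read_camera("wrist"); cv2.imwrite("pics/w5.png",p[:,:,::-1]); z=dict(p=p,d=d,pos=s["position"],q=s["eef_rot"]);np.savez("w5.npz",**z)
print("white",pin(z,250,420,0,120))
E
```

```text
clock: 14.5
position: [0.5436, 0.1589, 0.1206]
eef_rot: [-0.0, 0.995, 0.096, -0.0]
force: [-0.2, 0.6, -0.8]
opening: 0.999
grasp_force: 0.0
clock: 15.0
position: [0.5469, 0.1604, 0.2676]
eef_rot: [-0.002, 0.995, 0.095, 0.006]
force: [1.3, 0.3, -0.2]
opening: 1.001
grasp_force: 0.0
white (np.int64(23), np.int64(396), array([0.09218787, 0.09302497]), np.float64(0.0887096545801228), array([0.68559681, 0.18300661, 0.09218787]))
```

View pics/w5.png

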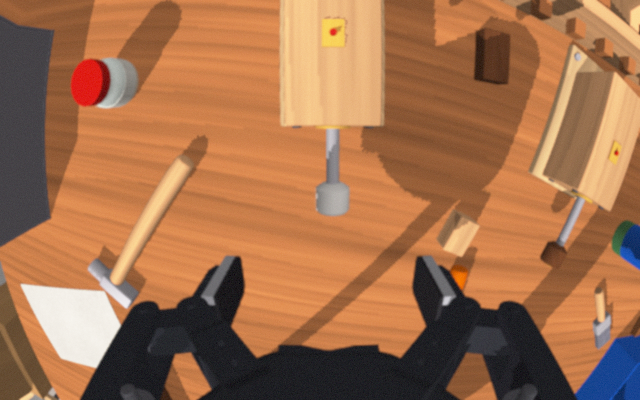

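The white rod is at mid-travel, with its pin at (334,31) standing about 3.4 mm above the plate. That is down from 6 mm, so it's home. Both knobs are released and the bystanders haven't moved, so I'm handing in.

```bash
python3 -c "
from bench import *;print(job_done())"
```

```text
the job is handed in; nothing more can be done
None
```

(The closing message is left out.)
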